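# Clamp the hinge piece in the grinding jig

### The arm

A 7-joint arm with a two-finger parallel gripper is mounted at the origin on the work surface. World frame = base frame: x ahead of the robot, y to its left, z up, the work surface at z = 0. Lengths are in m, angles in rad, forces in N, time in s.
With the tool pointing down it reaches from about 0.4 to 0.85 m from the base axis. Payload 4.5 kg.
Tool frame: the origin (TCP) lies midway between the tips of the shut fingers; the grasp point (between the pads) lies 19 mm behind it; z points along the fingers, y is the direction in which the jaws open and shut (so a half turn about z gives the same grasp; the last joint's range is limited). The gripper opens to 88 mm and grips with 3 to 60 N. Pads are 18 mm wide; open, the fingers measure 123 mm over their backs; the gripper's body (75 mm by 187 mm) begins 45 mm behind the grasp point.
Start: joints at [-1.133, 0.689, -0.195, 1.565, 0.157, 0.902, -0.215], TCP at [0.246, 0.575, 0.239] pointing down, gripper open.
Joint ranges: [-3.01, 3.01], [-0.46, 2.08], [-1.47, 1.51], [0.13, 2.56], [-1, 4.14], [0.04, 2.09], [-2.66, 2.66]. Speed limits (rad/s): [2.57, 2.57, 3.14, 3.14, 3.14, 3.14, 3.14].

### API

Orientations are given as a unit quaternion [x, y, z, w].
In Python, from plant import r gives the robot as it stands. The module is installed in compiled form; this text tells all that it offers.
- The arm moves only by the shell command python3 -m jog 'ROWS' [FORCE]. ROWS is JSON, a list of rows, each an object with "translation": the shift along the tool's x, y, z in units of 40 mm (1.0 is 40 mm), a list of three; "twist": the turn about the tool's z in units of 6 degrees (1.0 is 6 degrees); "claw": the opening in per cent of the stroke, from 0 (shut) to 100 (fully open). A call has 1 to 20 rows; each row shifts and turns the commanded pose from where the row before left it, along the tool's axes as they then stand; what a row does not reach is not made up. A row lasts 1/12 s, in which the tool goes at most 41.7 mm and 7.16 degrees, less where a joint would pass 70% of its speed; a pose out of reach is approached as far as the arm can. A call is refused whole if a number of a shift passes 1 or a number of a turn 1, either way. A call with a gripper value outside its range is refused whole. The fingers move at their own pace and stop on an object; FORCE is the grip in N (left out, the last holds). Time passes only in rows, so rows that do not move let the fingers close. It gives the time, the measured TCP pose, the force and the opening at its end, in the units of the state.
- r.get_state(): the state, without advancing time (a new reading comes with each control period).
- r.snapshot(name): name is "side" or "top"; returns a dict with "img" (420x560x3 uint8, red, green, blue), "fx", "fy", "cx", "cy" (pixels), "origin" and "rotation" of the camera in the world. Camera axes: x right, y up, looking along -z (the intrinsics and any distortion apply to the point x, -y, -z); pixel columns grow to the right and rows downward; lengths in m; the calibration is good to about 2 mm. A picture is of the moment at which its call begins. There is no depth.
- r.finish_job(): hands the job in, once; it reports no verdict.
Trained networks look in the newest picture that a camera, given by its name, has taken for a name from the list of things; names that differ only in an ending like _2 or _b are one class to them, and where a whole thing is asked for, a point or a joint stands for the part that bears it (a point fixed in the world has none). Each returns a list of dicts, best first, with "confidence" (0 to 1); they miss things now and then, are a little off and sometimes report something else, mostly with a low value. They report only what shows in the picture. A call takes as long as a camera call. They do not tell look-alikes from the thing itself.
- r.spot_in(label, camera): "rect" ([left, top, right, bottom] in pixels, round what is visible of it).
- r.spot_point(label, camera): "location" ([row, column] in pixels: a listed point, or the origin of a listed thing).
The state is a dict: "clock": time; "q": joint angles; "qd": joint speeds; "joint_torque": joint torques, N m; "tool_pos": TCP position; "eef_rot": TCP orientation; "contact_force": force on the tool from outside, world axes, zero at the start; "moment": the same for the moment, N m; "opening": opening from 0.0 (shut) to 1.0 (fully open).
Only numpy, scipy, OpenCV 4.12 (cv2) and the standard library are available. Lean on these libraries where they do the work, as an engineer would, in place of code of your own. Each camera call takes 0.05 s, during which the arm holds its last target. There are 200 camera calls.

### The job

Of the three steel pieces in the plywood trough take the one with the raised round pad on top, set it upright on the bare bench and let go so that you can take it again by its two ends, then lower it into the jig's channel, fully down between the end lips. Then swing the clamp strap over it as far as it goes and screw the knurled nut clockwise until it stops tight, so that the rubber foot presses on the pad. Let go of everything, and do not shift the other two pieces or anything else on the bench.

Things in the scene. Friction and masses are not known exactly. Their poses are not given: they have to be found in the camera images.
- work: the piece to clamp: dark steel block 40 (x) x 64 (y) x 40 (z) mm, on top a conical pad (34 mm across, 22 mm at its top, 6 mm high; 46 mm in all), 0.28 to 0.56 kg. Origin at the centre of its underside, z up. In the trough its length lies across: there only its long sides (40 mm apart) can be gripped, its ends being 4 mm from the walls. Both ends are alike
- fork: bystander in the trough: dark steel piece 40 x 64 mm, 50 mm high, with two upright ears at its y ends; origin at the centre of its underside
- angle: bystander in the trough: dark steel piece 40 x 64 mm, 46 mm high, with one upright wall 14 mm thick along its +x side; origin at the centre of its underside
- trough: fixed open plywood trough, outside 320 (x) x 82 (y) x 46 (z) mm, walls and floor 5 mm; origin at the centre of its underside. The three pieces stand in it about 90 mm apart along its x, in any order
- jig: fixed jig, steel base 200 (x) x 150 (y) x 12 (z) mm, origin at the centre of its underside. On its -x half two cheeks (10 mm thick, 56 mm long in y, tops 60 mm above the bench, 46 mm apart) make a channel along jig y, open at both ends. At jig (60, 0) mm a post (44 mm square, 58 mm high) with the stud that carries strap and nut. Four bolt heads in the corners, 16 mm high
- seat (a point): centre of the channel's floor, at jig (-45, 0, 12) mm: where the seated work's underside centre belongs, its 64 mm length along jig y between two lips (5 mm high, 72 mm apart, across the channel's ends), its 40 mm width between the cheeks. The cheeks leave no room for fingers: it is lowered in held by its ends
- strap (a joint): swing of the clamp strap about the stud, rad. 0: closed stop, pointing to jig -x, foot over the seat; grows as it opens towards jig +y (1.57: along jig +y; stop at 1.9). Starts at 1.4 to 1.8. Friction 0.06 N m, stays where left. Steel bar 26 mm wide, 10 mm thick, 105 mm from stud axis to pin axis; underside 72.8 mm above the bench with the nut fully up, 64 mm with it tight
- pin (a point): top centre of the upright steel pin at the strap's free end, 12 mm diameter, 32 mm high above the strap: to be pinched or pushed to swing the strap
- foot: rubber foot 18 mm diameter under the strap's free end, below the pin; its lower face is 8.5 mm below the strap's underside; sprung (4 N/mm, 5 mm travel). With the nut tight it presses on the seated work's pad with about 10 N; with the nut as found it passes 2.9 mm or more above that pad. Origin on its axis, level with the strap's underside
- nut (a joint): turn of the knurled nut, rad: grows clockwise seen from above (tightening); 4.4 is the tight stop; starts between 0.5 and 1.7. Strap, foot and nut go down 2 mm per rad together. Friction 0.08 N m; it stays where left
- nut_top (a point): centre of the top of the knurled round nut, 36 mm diameter and 26 mm high, vertical axis, on the stud right above the strap (the strap's top is 28 mm below this point). The stud's end is at a fixed 114 mm above the bench, at most 12 mm above the nut
- tin: bystander: open steel tin 72 mm across, 70 mm high; origin at the centre of its underside
- offcut: bystander: angle iron offcut 70 (x) x 40 (y) x 40 (z) mm; origin at the centre of its underside
- hammer: bystander: hammer lying along its x at the back of the bench
- brush: bystander: brush lying along its x at the left of the bench
- spray: bystander: aluminium spray can 64 mm across, 170 mm high, at the right of the bench; origin at the centre of its underside
- disc: bystander: grinding disc 110 mm across, 6 mm thick, flat on the bench at the left
Not all that is in view belongs to the job. Leave any blue look-alike of the work alone.

How it is judged:
On the way, in this order (a step that is already met when the one before it is completed fails the run):
1. the padded piece stands upright on the bare bench, let go (height (world z) of work below 0.003 m and angle between work's own z axis and vertical below 0.06 rad and contact force between the fingers and work below 0.2 N), for 0.2 s.
2. the piece sits fully down in the jig's channel between the lips, let go (horizontal distance between work and seat below 0.008 m and height (world z) of work between 0.01 and 0.0145 m and angle between work's own z axis and vertical below 0.06 rad and angle between the y axis of work and the y axis of jig, either way round below 0.15 rad and contact force between the fingers and work below 0.2 N), for 0.2 s.
3. the strap is swung over the piece to its stop (horizontal distance between work and seat below 0.008 m and height (world z) of work between 0.01 and 0.0145 m and angle between work's own z axis and vertical below 0.06 rad and angle between the y axis of work and the y axis of jig, either way round below 0.15 rad and value of joint strap below 0.1 rad), for 0.1 s.
At the end, for the whole second after the job is handed in: The piece is at rest fully down in the channel (within 8 mm of the seat, underside 10 to 14.5 mm up, tilt under 0.06, within 0.15 rad of the channel), strap within 0.1 rad of its closed stop, nut within 0.1 rad of its tight stop, foot pressing on the piece with over 4 N, all released (all of step 3 and contact force between the fingers and work below 0.2 N and value of joint nut above 4.3 rad and contact force between foot and work above 4 N and velocity of joint nut below 0.05 rad/s and linear speed of work below 0.02 m/s); the robot touches nothing.
It fails at once if one of the other two pieces is shifted by more than 30 mm (distance of any of fork, angle from where it was at the start of the episode above 0.03 m).
It fails at once if the tin, offcut, hammer, brush, spray can or disc is shifted by more than 30 mm (distance of any of tin, offcut, hammer, brush, spray, disc from where it was at the start of the episode above 0.03 m).
It also fails if it takes over 72 s, if anything falls off the work surface, if the arm or the gripper's body presses on something with over 40 N, if the wrist force passes 120 N, or if a joint passes its speed limit or range.

## Working session

There is one attempt and no reset: what is moved stays moved. The work goes in short steps, Python scripts to look and compute and a shell command to move; the robot and the scene stay as the last step left them, time stands still between calls to the robot, and variables do not carry over. Pictures are saved under pics/ and viewed, about 8 in all and at most 12, crops included, and the job is handed in when it is done.

```bash
mkdir -p pics
cat > h.py <<'E'
from plant import r
import numpy as np, cv2
from scipy.spatial.transform import Rotation as R
def snap(n,f=None):
    s=r.snapshot(n)
    if f: cv2.imwrite('pics/'+f,s['img'][:,:,::-1])
    return s
def px2w(s,row,col,z):
    d=np.array([(col-s['cx'])/s['fx'],-(row-s['cy'])/s['fy'],-1.])
    d=np.array(s['rotation'])@d; o=np.array(s['origin'])
    return o+d*(z-o[2])/d[2]
def w2px(s,p):
    c=np.array(s['rotation']).T@(np.array(p)-np.array(s['origin']))
    return (s['cy']-s['fy']*c[1]/-c[2], s['cx']+s['fx']*c[0]/-c[2])  # row,col
E
python3 - <<'E'
from h import *
for n in('top','side'):
    s=snap(n,n+'0.png'); print(n,{k:(np.round(v,3).tolist()) for k,v in s.items() if k!='img'})
    for l in ['work','fork','angle','trough','jig','seat','pin','nut_top','strap','foot','tin','offcut']:
        z={'pin':.11,'nut_top':.105,'seat':.012}.get(l,0.0)
        print(l,[(np.round(d['location']).tolist(),round(d['confidence'],2),np.round(px2w(s,*d['location'],z)[:2],3).tolist()) for d in r.spot_point(l,n)[:3]])
st=r.get_state(); print(st['tool_pos'],R.from_quat(st['eef_rot']).as_matrix().round(3),st['clock'])
E
```

```text
top {'fx': 407.063, 'fy': 407.063, 'cx': 277.919, 'cy': 208.687, 'origin': [0.319, -0.015, 1.249], 'rotation': [0.082, -0.077, -0.667, 0.737]}Traceback (most recent call last):
  File "<stdin>", line 6, in <module>
  File "h.py", line 10, in px2w
    d=np.array(s['rotation'])@d; o=np.array(s['origin'])
      ~~~~~~~~~~~~~~~~~~~~~~~^~
ValueError: matmul: Input operand 1 has a mismatch in its core dimension 0, with gufunc signature (n?,k),(k,m?)->(n?,m?) (size 3 is different from 4)
```

```bash
sed -i "s/np.array(s\['rotation'\])/R.from_quat(s['rotation']).as_matrix()/" h.py
python3 - <<'E'
from h import *
for n in('top','side'):
    s=snap(n,n+'0.png'); print(n,{k:(np.round(v,3).tolist()) for k,v in s.items() if k!='img'})
    for l in ['work','fork','angle','trough','jig','seat','pin','nut_top','strap','foot','tin','offcut']:
        z={'pin':.11,'nut_top':.105,'seat':.012}.get(l,0.0)
        print(l,[(np.round(d['location']).tolist(),round(d['confidence'],2),np.round(px2w(s,*d['location'],z)[:2],3).tolist()) for d in r.spot_point(l,n)[:3]])
st=r.get_state(); print(st['tool_pos'],R.from_quat(st['eef_rot']).as_matrix().round(3),st['clock'])
E
```

```text
top {'fx': 407.063, 'fy': 407.063, 'cx': 277.919, 'cy': 208.687, 'origin': [0.319, -0.015, 1.249], 'rotation': [0.082, -0.077, -0.667, 0.737]}
work [([248.0, 345.0], 0.77, [0.502, -0.211]), ([231.0, 396.0], 0.73, [0.571, -0.367]), ([303.0, 385.0], 0.63, [0.348, -0.339])]
fork [([202.0, 193.0], 0.54, [0.598, 0.275])]
angle [([220.0, 352.0], 0.67, [0.592, -0.226]), ([243.0, 201.0], 0.16, [0.473, 0.232])]
trough [([247.0, 344.0], 0.66, [0.504, -0.209]), ([148.0, 246.0], 0.3, [0.797, 0.13])]
jig [([229.0, 199.0], 0.97, [0.515, 0.245]), ([222.0, 351.0], 0.29, [0.587, -0.225])]
seat [([238.0, 200.0], 0.97, [0.488, 0.234])]
pin [([199.0, 156.0], 0.84, [0.574, 0.357])]
nut_top [([173.0, 292.0], 0.52, [0.692, -0.025]), ([201.0, 194.0], 0.45, [0.579, 0.25]), ([230.0, 201.0], 0.43, [0.498, 0.217])]Traceback (most recent call last):
  File "<stdin>", line 6, in <module>
ValueError: it knows: angle, brush, disc, foot, fork, hammer, jig, nut_top, offcut, pin, seat, spray, tin, trough, work
```

View pics/top0.png

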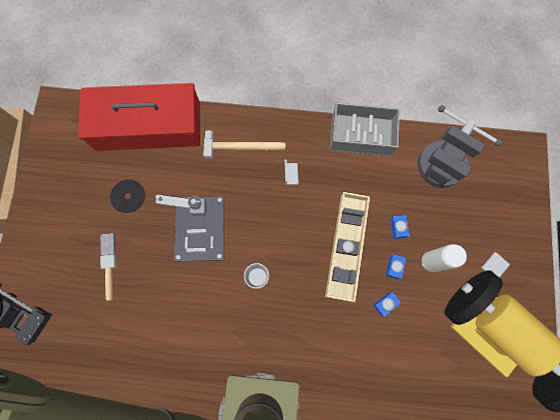

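Run:
```python
from h import *
t=snap('top')
im=t['img']
a=cv2.resize(im[185:310,320:420],None,fx=4,fy=4,interpolation=cv2.INTER_CUBIC)
b=cv2.resize(im[185:285,150:235],None,fx=4.7,fy=5,interpolation=cv2.INTER_CUBIC)
cv2.imwrite('pics/crop.png',np.hstack([a,b])[:,:,::-1])
s=snap('side','side0.png'); print({k:(np.round(v,3).tolist()) for k,v in s.items() if k!='img'})
for l in ['work','fork','angle','trough','jig','seat','pin','nut_top','foot','tin','offcut']:
        z={'pin':.11,'nut_top':.105,'seat':.012}.get(l,0.0)
        print(l,[(np.round(d['location']).tolist(),round(d['confidence'],2),np.round(px2w(s,*d['location'],z)[:2],3).tolist()) for d in r.spot_point(l,'side')[:3]])
st=r.get_state(); print(st['tool_pos'],R.from_quat(st['eef_rot']).as_matrix().round(3),st['clock'])
```

```text
{'fx': 508.5, 'fy': 508.5, 'cx': 281.336, 'cy': 216.171, 'origin': [0.476, 1.109, 1.435], 'rotation': [-0.009, 0.346, 0.938, -0.036]}
work [([178.0, 337.0], 0.63, [0.352, -0.33]), ([169.0, 283.0], 0.57, [0.568, -0.362]), ([170.0, 313.0], 0.54, [0.448, -0.369])]
fork [([198.0, 320.0], 0.74, [0.415, -0.217]), ([195.0, 270.0], 0.46, [0.607, -0.215]), ([282.0, 269.0], 0.4, [0.576, 0.177])]
angle [([196.0, 272.0], 0.47, [0.597, -0.211])]
trough []
jig [([300.0, 288.0], 0.81, [0.508, 0.242])]
seat [([296.0, 297.0], 0.58, [0.478, 0.234])]
pin [([313.0, 261.0], 0.84, [0.581, 0.359]), ([255.0, 327.0], 0.39, [0.391, 0.134]), ([196.0, 296.0], 0.17, [0.505, -0.115])]
nut_top [([280.0, 270.0], 0.46, [0.567, 0.241])]
foot []
tin [([252.0, 326.0], 0.94, [0.389, 0.037]), ([198.0, 320.0], 0.23, [0.413, -0.213])]
offcut [([230.0, 234.0], 0.71, [0.722, -0.033])]
[0.24555423 0.5747484  0.23872622] [[-0.92   0.393  0.   ]
 [ 0.393  0.92   0.   ]
 [ 0.     0.    -1.   ]] 1.2
```

View pics/side0.png

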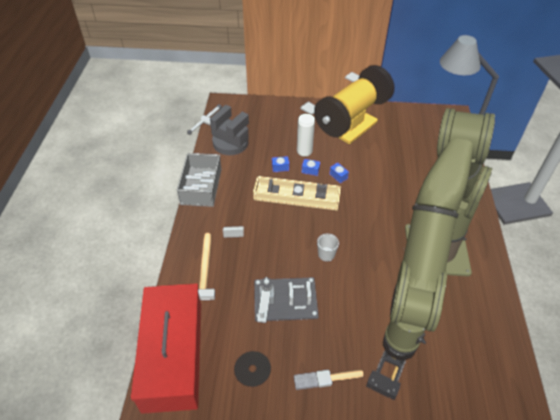

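View pics/crop.png

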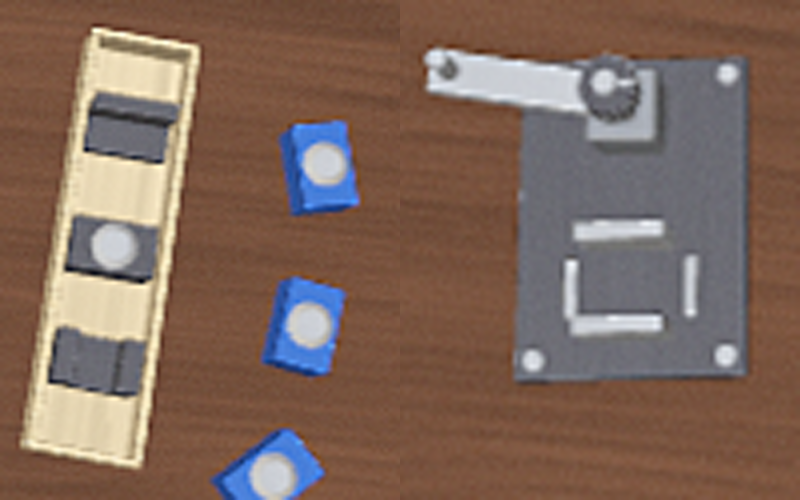

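```bash
cat > m.py <<'E'
from h import *
from scipy.optimize import least_squares
def cr(c,r_): return 185+r_/5-.4,150+c/4.7-.4
def ca(c,r_): return 185+r_/4-.4,320+c/4-.4
def inpose(p,pts):
    c,s=np.cos(p[2]),np.sin(p[2]); pts=np.array(pts,float)
    return np.c_[p[0]+c*pts[:,0]-s*pts[:,1],p[1]+s*pts[:,0]+c*pts[:,1],pts[:,2]]
def fit(obs,p0): # obs: (snap,(row,col),local pt)
    f=lambda p: np.concatenate([np.subtract(w2px(s,inpose(p,[l])[0]),px) for s,px,l in obs])
    o=least_squares(f,p0,loss='soft_l1'); return o.x,f(o.x).reshape(-1,2)
E
python3 - <<'E'
from m import *
t=snap('top'); s=snap('side')
tr=[px2w(t,*ca(*c),.046)[:2] for c in [(93,28),(200,45),(143,467),(22,447)]]
print('trough',np.round(tr,4).tolist(),np.round(np.mean(tr,0),4))
v=(tr[0]+tr[1]-tr[2]-tr[3])/2; print('len',np.linalg.norm(v),'yaw',np.arctan2(v[1],v[0]))
print('pad top',px2w(t,*ca(114,245),.051))
for d in r.spot_point('work','side'): print('side',d,px2w(s,*d['location'],.005))
B=[(sx*.085,sy*.06,.016) for sx in(1,-1) for sy in(1,-1)]
for c in [(125,62),(348,58),(345,375),(115,380)]: print('jig corner',px2w(t,*cr(*c),.012)[:2].round(4))
for c in [(328,73),(133,360),(326,355)]: print('bolt',px2w(t,*cr(*c),.016)[:2].round(4))
for c in [(212,80)]: print('nut/stud',px2w(t,*cr(*c),.114)[:2].round(4))
for c in [(35,58)]: print('pin top',px2w(t,*cr(*c),.112)[:2].round(4))
for c in [(218,231),(217,324)]: print('cheek',px2w(t,*cr(*c),.06)[:2].round(4))
for c in [(171,289),(290,287)]: print('lip',px2w(t,*cr(*c),.017)[:2].round(4))
a=cv2.resize(s['img'][265:335,240:330],None,fx=6,fy=6,interpolation=cv2.INTER_CUBIC)
b=cv2.resize(s['img'][165:220,245:350],None,fx=5,fy=5,interpolation=cv2.INTER_CUBIC)
o=np.zeros((700,540,3),np.uint8);o[:420]=a;o[420:695,:525]=b; o=cv2.resize(o,None,fx=.85,fy=.85)
cv2.imwrite('pics/sc.png',o[:,:,::-1])
E
```

```text
trough [[0.6675, -0.1863], [0.6622, -0.2686], [0.3436, -0.2428], [0.3491, -0.1549]] [ 0.5056 -0.2131]
len 0.3198257856440068 yaw -0.08936858686594754
pad top [ 0.5014685  -0.21149997  0.051     ]
side {'location': [180.2, 337.0], 'confidence': 0.7} [ 0.35052174 -0.31166806  0.005     ]
side {'location': [196.7, 297.3], 'confidence': 0.58} [ 0.50176434 -0.21092434  0.005     ]
side {'location': [168.7, 281.3], 'confidence': 0.54} [ 0.57396227 -0.35847479  0.005     ]
side {'location': [166.0, 312.2], 'confidence': 0.52} [ 0.45068826 -0.38409309  0.005     ]
jig corner [0.6077 0.328 ]
jig corner [0.6251 0.1805]
jig corner [0.428 0.157]
jig corner [0.4104 0.3038]
bolt [0.6131 0.1918]
bolt [0.4231 0.2931]
bolt [0.4384 0.1701]
nut/stud [0.5786 0.2453]
pin top [0.5812 0.3555]
cheek [0.5001 0.2407]
cheek [0.4454 0.2334]
lip [0.4682 0.275 ]
lip [0.4771 0.1986]
```

View pics/sc.png

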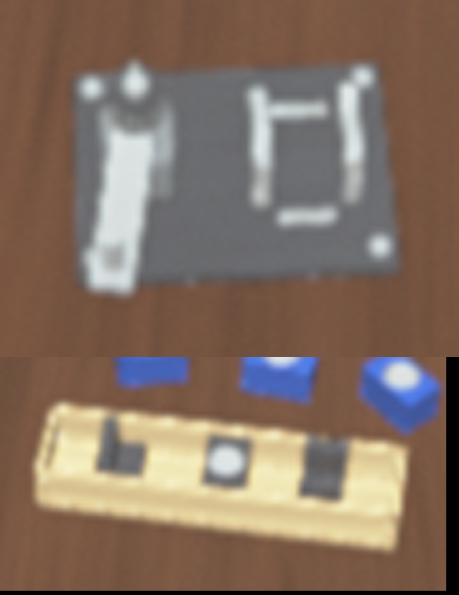

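Candidates in the top view for "padded piece": the dark steel one mid-trough (247,348), and three blue look-alikes (226,400), (266,397), (304,387). I choose the dark one in the trough. The crop shows it has the round pad, with the angle above it and the fork below. Jig: the channel is at about (240,198), and the strap points left (+y) from the post at (203,195).

```bash
cat > go.py <<'E'
# prints shift/turn to target: go.py x y z yaw_deg(of tool y)
from h import *
import sys
def go(x,y,z,yaw):
    st=r.get_state(); M=R.from_quat(st['eef_rot']).as_matrix()
    d=M.T@(np.array([x,y,z])-st['tool_pos'])/.04
    cur=np.degrees(np.arctan2(M[1,1],M[0,1]))
    tw=(cur-yaw+90)%180-90
    print('units',d.round(3).tolist(),'norm mm',round(40*np.linalg.norm(d),1),'twist',round(tw/6,2),'yaw',round(cur,2),'pos',np.round(st['tool_pos'],4).tolist(),'tilt',np.round(M[2,:2],4).tolist(),'t',round(st['clock'],2),'open',round(st['opening'],3),'F',np.round(st['contact_force'],1).tolist(),'M',np.round(st['moment'],2).tolist(),'q',np.round(st['q'],2).tolist())
if __name__=='__main__': go(*map(float,sys.argv[1:5]))
E
python3 - <<'E'
from m import *
t=snap('top'); s=snap('side')
S=lambda c,r_:(265+r_/5.1-.4,240+c/5.1-.4)
b=lambda sx,sy:None
obs=[(t,cr(*c),l) for c,l in [((125,62),(.1,.075,.012)),((348,58),(.1,-.075,.012)),((345,375),(-.1,-.075,.012)),((115,380),(-.1,.075,.012)),((218,231),(-.017,0,.06)),((217,324),(-.073,0,.06))]]
obs+=[(s,S(*c),l) for c,l in [((77,77),(.1,-.075,.012)),((375,67),(-.1,-.075,.012)),((399,272),(-.1,.075,.012)),((80,287),(.1,.075,.012))]]
p,e=fit(obs,[.518,.242,.118]); print(p.round(4)); print(e.round(2).tolist())
print('seat',inpose(p,[(-.045,0,.012)]),'stud',inpose(p,[(.06,0,.1)]))
# bolts
for q,c in [(t,cr(328,73)),(t,cr(133,360)),(t,cr(326,355)),(s,S(92,88)),(s,S(363,76)),(s,S(380,246))]: 
    w=px2w(q,*c,.016); d=w[:2]-p[:2]; a=p[2]; print('bolt local',(d@[np.cos(a),np.sin(a)]).round(4),(d@[-np.sin(a),np.cos(a)]).round(4))
E
python3 -m jog '[{"translation":[-0.784,-0.209,0],"twist":0,"claw":100},{"translation":[-0.784,-0.209,0],"twist":0,"claw":100},{"translation":[-0.784,-0.209,0],"twist":0,"claw":100},{"translation":[-0.784,-0.209,0],"twist":0,"claw":100},{"translation":[-0.784,-0.209,0],"twist":0,"claw":100},{"translation":[-0.784,-0.209,0],"twist":0,"claw":100},{"translation":[-0.784,-0.209,0],"twist":0,"claw":100},{"translation":[-0.784,-0.209,0],"twist":0,"claw":100},{"translation":[-0.784,-0.209,0],"twist":0,"claw":100},{"translation":[-0.784,-0.209,0],"twist":0,"claw":100}]'
python3 go.py .5015 -.2115 .15 -5.1
```

```text
[0.5174 0.2432 0.1225]
[[-0.01, -0.57], [-0.25, -0.12], [0.23, 0.11], [0.39, -0.59], [-0.15, -0.13], [0.12, -0.32], [-0.14, -0.86], [-0.41, 0.66], [-0.67, 0.27], [-1.06, -0.78]]
seat [[0.47275487 0.23767971 0.012     ]] stud [[0.57696854 0.25050594 0.1       ]]
bolt local 0.0887 -0.0627
bolt local -0.0875 0.0611
bolt local -0.0873 -0.0629
bolt local 0.0875 -0.0628
bolt local -0.0887 -0.0642
bolt local -0.0884 0.061
clock: 2.28
tool_pos: [0.5023, 0.3735, 0.2389]
eef_rot: [0.201, 0.98, 0.0, 0.0]
contact_force: [-1.1, -0.6, 0.2]
opening: 1.001
units [-5.729, -13.457, 2.219] norm mm 591.7 twist 11.99 yaw 66.86 pos [0.5023, 0.3735, 0.2389] tilt [-0.0001, 0.0003] t 2.28 open 1.001 F [-1.1, -0.6, 0.2] M [-0.03, -0.04, -0.0] q [-0.59, 0.69, -0.23, 1.56, 0.18, 0.91, 0.29]
```

```bash
python3 -m jog '[{"translation":[-0.358,-0.841,0],"twist":0,"claw":100},{"translation":[-0.358,-0.841,0],"twist":0,"claw":100},{"translation":[-0.358,-0.841,0],"twist":0,"claw":100},{"translation":[-0.358,-0.841,0],"twist":0,"claw":100},{"translation":[-0.358,-0.841,0],"twist":0,"claw":100},{"translation":[-0.358,-0.841,0],"twist":0,"claw":100},{"translation":[-0.358,-0.841,0],"twist":0,"claw":100},{"translation":[-0.358,-0.841,0],"twist":0,"claw":100},{"translation":[-0.358,-0.841,0],"twist":0,"claw":100},{"translation":[-0.358,-0.841,0],"twist":0,"claw":100},{"translation":[-0.358,-0.841,0],"twist":0,"claw":100},{"translation":[-0.358,-0.841,0],"twist":0,"claw":100},{"translation":[-0.358,-0.841,0],"twist":0,"claw":100},{"translation":[-0.358,-0.841,0],"twist":0,"claw":100},{"translation":[-0.358,-0.841,0],"twist":0,"claw":100},{"translation":[-0.358,-0.841,0],"twist":0,"claw":100}]' >/dev/null
python3 -m jog '[{"translation":[0,0,0],"twist":1,"claw":100},{"translation":[0,0,0],"twist":1,"claw":100},{"translation":[0,0,0],"twist":1,"claw":100},{"translation":[0,0,0],"twist":1,"claw":100},{"translation":[0,0,0],"twist":1,"claw":100},{"translation":[0,0,0],"twist":1,"claw":100},{"translation":[0,0,0],"twist":1,"claw":100},{"translation":[0,0,0],"twist":1,"claw":100},{"translation":[0,0,0],"twist":1,"claw":100},{"translation":[0,0,0],"twist":1,"claw":100},{"translation":[0,0,0],"twist":1,"claw":100},{"translation":[0,0,0],"twist":1,"claw":100}]' >/dev/null
python3 go.py .5015 -.2115 .10 -5.1
```

```text
units [-0.03, 0.028, 3.47] norm mm 138.8 twist -0.05 yaw -5.42 pos [0.5004, -0.2102, 0.2388] tilt [0.0001, 0.0003] t 4.62 open 0.998 F [0.4, -0.5, -0.1] M [-0.02, 0.11, -0.04] q [0.26, 0.58, 0.08, 1.82, -0.06, 0.74, 0.28]
```

```bash
python3 -m jog '[{"translation":[-0.03,0.03,0.7],"twist":0,"claw":80},{"translation":[0,0,0.7],"twist":0,"claw":80},{"translation":[0,0,0.7],"twist":0,"claw":80},{"translation":[0,0,0.7],"twist":0,"claw":80},{"translation":[0,0,0.7],"twist":0,"claw":80},{"translation":[0,0,0.5],"twist":0,"claw":80},{"translation":[0,0,0.5],"twist":0,"claw":80},{"translation":[0,0,0.5],"twist":0,"claw":80},{"translation":[0,0,0.4],"twist":0,"claw":80},{"translation":[0,0,0.25],"twist":0,"claw":80},{"translation":[0,0,0],"twist":0,"claw":80}]' 25 
python3 -m jog '[{"translation":[0,0,0],"twist":0,"claw":0},{"translation":[0,0,0],"twist":0,"claw":0},{"translation":[0,0,0],"twist":0,"claw":0},{"translation":[0,0,0],"twist":0,"claw":0},{"translation":[0,0,0],"twist":0,"claw":0},{"translation":[0,0,0],"twist":0,"claw":0},{"translation":[0,0,0],"twist":0,"claw":0},{"translation":[0,0,0],"twist":0,"claw":0}]' 25 
python3 go.py .5015 -.2115 .12 -5.1
```

```text
clock: 5.53
tool_pos: [0.5006, -0.2111, 0.011]
eef_rot: [0.738, 0.675, -0.001, -0.001]
contact_force: [0.5, -0.2, -0.6]
opening: 0.799
clock: 6.2
tool_pos: [0.5014, -0.2117, 0.0135]
eef_rot: [0.738, 0.675, 0.0, 0.0]
contact_force: [-1.3, -0.6, 6.4]
opening: 0.452
units [0.005, 0.003, -2.664] norm mm 106.5 twist -0.0 yaw -5.13 pos [0.5014, -0.2117, 0.0135] tilt [-0.0001, 0.0003] t 6.2 open 0.452 F [-1.3, -0.6, 6.4] M [0.07, 0.42, 0.02] q [0.3, 0.95, 0.02, 1.95, -0.08, 0.24, 0.31]
```

```bash
python3 -m jog '[{"translation":[0,0,-0.2],"twist":0,"claw":0},{"translation":[0,0,-0.4],"twist":0,"claw":0},{"translation":[0,0,-0.6],"twist":0,"claw":0},{"translation":[0,0,-0.6],"twist":0,"claw":0},{"translation":[0,0,-0.6],"twist":0,"claw":0},{"translation":[0,0,-0.6],"twist":0,"claw":0},{"translation":[0,0,0],"twist":0,"claw":0}]' 30 
python3 go.py .56 0 .13 6.9
```

```text
clock: 6.78
tool_pos: [0.5034, -0.2125, 0.1365]
eef_rot: [0.738, 0.675, 0.002, 0.003]
contact_force: [-0.0, -0.9, -5.5]
opening: 0.455
units [5.419, 0.931, 0.159] norm mm 220.0 twist -2.01 yaw -5.16 pos [0.5034, -0.2125, 0.1365] tilt [-0.0017, 0.0066] t 6.78 open 0.455 F [-0.0, -0.9, -5.5] M [-0.12, -0.02, -0.03] q [0.28, 0.74, 0.05, 1.91, -0.08, 0.49, 0.3]
```

```bash
python3 -m jog '[{"translation":[0.5,0.1,0],"twist":0,"claw":0},{"translation":[0.75,0.13,0],"twist":0,"claw":0},{"translation":[0.75,0.13,0],"twist":0,"claw":0},{"translation":[0.75,0.13,0],"twist":0,"claw":0},{"translation":[0.75,0.13,0],"twist":0,"claw":0},{"translation":[0.75,0.13,0],"twist":0,"claw":0},{"translation":[0.75,0.13,0],"twist":0,"claw":0},{"translation":[0.42,0.05,0],"twist":0,"claw":0},{"translation":[0,0,0],"twist":-1,"claw":0},{"translation":[0,0,0],"twist":-1,"claw":0},{"translation":[0,0,1],"twist":0,"claw":0},{"translation":[0,0,0.8],"twist":0,"claw":0},{"translation":[0,0,0],"twist":0,"claw":0}]' 30 
python3 go.py .56 0 .012 6.9
python3 - <<'E'
from h import *
s=snap('side'); t=snap('top')
r0,c0=map(int,w2px(s,[.56,0,.05])); r1,c1=map(int,w2px(t,[.56,0,.05]))
o=np.hstack([cv2.resize(q['img'][a-50:a+50,b-50:b+50],(400,400),interpolation=cv2.INTER_CUBIC) for q,a,b in((s,r0,c0),(t,r1,c1))])
cv2.imwrite('pics/hold.png',o[:,:,::-1])
E
```

```text
clock: 7.87
tool_pos: [0.5525, 0.0013, 0.0544]
eef_rot: [0.663, 0.748, -0.004, -0.005]
contact_force: [-1.3, -0.7, -6.3]
opening: 0.453
units [-0.057, 0.196, 1.058] norm mm 43.1 twist 0.0 yaw 6.9 pos [0.5525, 0.0013, 0.0544] tilt [0.0016, -0.0128] t 7.87 open 0.453 F [-1.3, -0.7, -6.3] M [-0.05, 0.18, 0.02] q [-0.11, 0.89, 0.04, 1.91, -0.09, 0.36, 0.12]
```

View pics/hold.png

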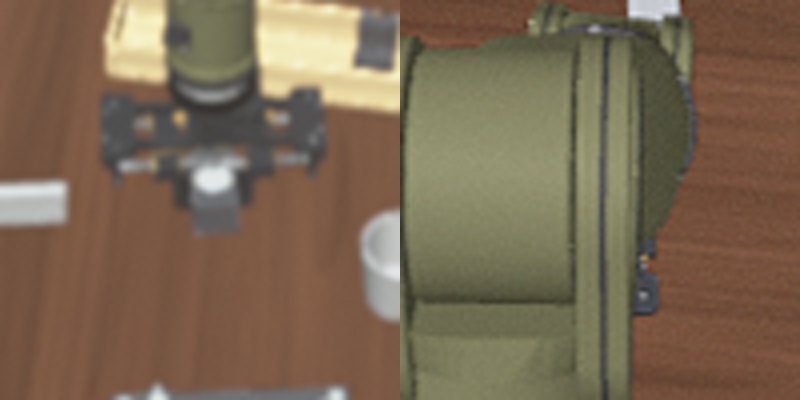

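```bash
python3 -m jog '[{"translation":[0,0,0.4],"twist":0,"claw":0},{"translation":[0,0,0.4],"twist":0,"claw":0},{"translation":[0,0,0.2],"twist":0,"claw":0},{"translation":[0,0,0.08],"twist":0,"claw":0},{"translation":[0,0,0],"twist":0,"claw":0},{"translation":[0,0,0],"twist":0,"claw":0}]' 
python3 go.py .56 0 .0085 6.9
```

```text
clock: 8.47
tool_pos: [0.5586, 0.001, 0.0186]
eef_rot: [0.664, 0.748, 0.001, 0.001]
contact_force: [-0.2, -0.9, -5.8]
opening: 0.45
units [-0.029, 0.031, 0.252] norm mm 10.2 twist -0.01 yaw 6.86 pos [0.5586, 0.001, 0.0186] tilt [-0.0001, 0.0017] t 8.47 open 0.45 F [-0.2, -0.9, -5.8] M [-0.05, 0.05, 0.01] q [-0.1, 0.95, 0.03, 1.9, -0.09, 0.29, 0.13]
```

```bash
python3 -m jog '[{"translation":[0,0,0.12],"twist":0,"claw":0},{"translation":[0,0,0.08],"twist":0,"claw":0},{"translation":[0,0,0.05],"twist":0,"claw":0},{"translation":[0,0,0],"twist":0,"claw":0},{"translation":[0,0,0],"twist":0,"claw":0},{"translation":[0,0,0],"twist":0,"claw":0}]' 
python3 go.py .56 0 .0085 6.9
```

```text
clock: 8.97
tool_pos: [0.5582, 0.0011, 0.0085]
eef_rot: [0.664, 0.748, 0.0, 0.0]
contact_force: [-1.8, 0.6, 6.2]
opening: 0.452
units [-0.032, 0.041, -0.001] norm mm 2.1 twist -0.01 yaw 6.86 pos [0.5582, 0.0011, 0.0085] tilt [0.0001, 0.0009] t 8.97 open 0.452 F [-1.8, 0.6, 6.2] M [0.04, 0.46, -0.02] q [-0.1, 0.97, 0.03, 1.9, -0.09, 0.27, 0.13]
```

```bash
python3 -m jog '[{"translation":[0,0,0],"twist":0,"claw":80},{"translation":[0,0,0],"twist":0,"claw":80},{"translation":[0,0,0],"twist":0,"claw":80},{"translation":[0,0,0],"twist":0,"claw":80},{"translation":[0,0,0],"twist":0,"claw":80},{"translation":[0,0,-0.5],"twist":0,"claw":80},{"translation":[0,0,-0.7],"twist":0,"claw":100},{"translation":[0,0,-0.7],"twist":0,"claw":100},{"translation":[0,0,-0.5],"twist":0,"claw":100},{"translation":[0,0,0],"twist":0,"claw":100}]' 
python3 -m jog '[{"translation":[0,0,0],"twist":-1,"claw":100},{"translation":[0,0,0],"twist":-1,"claw":100},{"translation":[0,0,0],"twist":-1,"claw":100},{"translation":[0,0,0],"twist":-1,"claw":100},{"translation":[0,0,0],"twist":-1,"claw":100},{"translation":[0,0,0],"twist":-1,"claw":100},{"translation":[0,0,0],"twist":-1,"claw":100},{"translation":[0,0,0],"twist":-1,"claw":100},{"translation":[0,0,0],"twist":-1,"claw":100},{"translation":[0,0,0],"twist":-1,"claw":100},{"translation":[0,0,0],"twist":-1,"claw":100},{"translation":[0,0,0],"twist":-1,"claw":100},{"translation":[0,0,0],"twist":-1,"claw":100},{"translation":[0,0,0],"twist":-1,"claw":100},{"translation":[0,0,0],"twist":-1,"claw":100},{"translation":[0,0,0],"twist":0,"claw":100}]' 
python3 go.py .5582 .001 .014 96.9
python3 - <<'E'
from h import *
s=snap('side')
for d in r.spot_point('work','side')[:5]: print(d,px2w(s,*d['location'],0))
r0,c0=map(int,w2px(s,[.56,0,.03]))
cv2.imwrite('pics/placed.png',cv2.resize(s['img'][r0-50:r0+50,c0-50:c0+50],(400,400),interpolation=cv2.INTER_CUBIC)[:,:,::-1])
E
```

```text
clock: 9.8
tool_pos: [0.5604, 0.0009, 0.1072]
eef_rot: [0.664, 0.748, 0.002, 0.003]
contact_force: [-0.5, -0.3, -0.0]
opening: 1.001
clock: 11.13
tool_pos: [0.5573, 0.0009, 0.1026]
eef_rot: [-0.061, 0.998, 0.0, -0.001]
contact_force: [-0.2, -0.3, -0.2]
opening: 0.999
units [-0.025, -0.002, 2.215] norm mm 88.6 twist 0.02 yaw 97.0 pos [0.5573, 0.0009, 0.1026] tilt [0.0013, 0.001] t 11.13 open 0.999 F [-0.2, -0.3, -0.2] M [-0.0, 0.02, -0.03] q [0.12, 0.82, -0.34, 1.88, 0.5, 0.54, 1.13]
{'location': [178.2, 338.3], 'confidence': 0.76} [ 3.44963401e-01 -3.28185249e-01 -2.22044605e-16]
{'location': [171.2, 309.1], 'confidence': 0.63} [ 0.46199237 -0.3583233   0.        ]
{'location': [281.5, 271.5], 'confidence': 0.54} [0.56741764 0.17619455 0.        ]
{'location': [242.1, 278.7], 'confidence': 0.48} [0.55615431 0.00886247 0.        ]
```

View pics/placed.png

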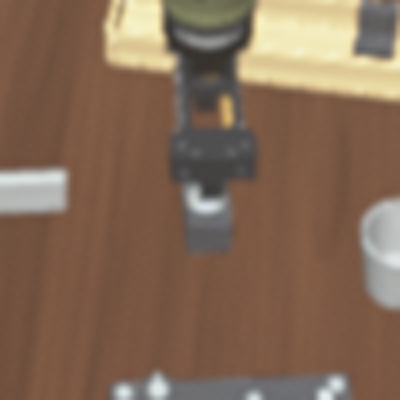

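```bash
python3 -m jog '[{"translation":[-0.02,0,0.5],"twist":0,"claw":100},{"translation":[0,0,0.5],"twist":0,"claw":100},{"translation":[0,0,0.5],"twist":0,"claw":100},{"translation":[0,0,0.4],"twist":0,"claw":100},{"translation":[0,0,0.2],"twist":0,"claw":100},{"translation":[0,0,0.08],"twist":0,"claw":100},{"translation":[0,0,0],"twist":0,"claw":100}]' 
python3 -m jog '[{"translation":[0,0,0],"twist":0,"claw":0},{"translation":[0,0,0],"twist":0,"claw":0},{"translation":[0,0,0],"twist":0,"claw":0},{"translation":[0,0,0],"twist":0,"claw":0},{"translation":[0,0,0],"twist":0,"claw":0},{"translation":[0,0,0],"twist":0,"claw":0},{"translation":[0,0,0],"twist":0,"claw":0}]' 30
python3 go.py .4729 .2368 .1 96.9
```

```text
clock: 11.82
tool_pos: [0.5584, 0.0013, 0.0159]
eef_rot: [-0.06, 0.998, -0.0, -0.0]
contact_force: [0.4, -0.6, -0.5]
opening: 1.0
clock: 12.4
tool_pos: [0.5591, 0.0007, 0.0171]
eef_rot: [-0.06, 0.998, -0.0, 0.001]
contact_force: [0.2, -1.1, 5.9]
opening: 0.725
units [1.435, 6.115, -2.079] norm mm 264.7 twist -0.01 yaw 96.84 pos [0.5591, 0.0007, 0.0171] tilt [-0.0011, -0.0006] t 12.4 open 0.725 F [0.2, -1.1, 5.9] M [-0.21, 0.15, -0.0] q [0.05, 0.96, -0.23, 1.89, 0.58, 0.36, 1.06]
```

```bash
python3 -m jog '[{"translation":[0,0,-0.2],"twist":0,"claw":0},{"translation":[0,0,-0.5],"twist":0,"claw":0},{"translation":[0,0,-0.6],"twist":0,"claw":0},{"translation":[0,0,-0.6],"twist":0,"claw":0},{"translation":[0,0,-0.4],"twist":0,"claw":0},{"translation":[0.08,0.4,0],"twist":0,"claw":0},{"translation":[0.18,0.8,0],"twist":0,"claw":0},{"translation":[0.18,0.8,0],"twist":0,"claw":0},{"translation":[0.18,0.8,0],"twist":0,"claw":0},{"translation":[0.18,0.8,0],"twist":0,"claw":0},{"translation":[0.18,0.8,0],"twist":0,"claw":0},{"translation":[0.18,0.8,0],"twist":0,"claw":0},{"translation":[0.18,0.7,0],"twist":0,"claw":0},{"translation":[0.09,0.2,0],"twist":0,"claw":0},{"translation":[0,0,0],"twist":0,"claw":0},{"translation":[0,0,0],"twist":0,"claw":0},{"translation":[0,0,0],"twist":0,"claw":0}]' 
python3 go.py .4729 .2368 .08 96.9
python3 - <<'E'
from h import *
s=snap('side'); t=snap('top')
r0,c0=map(int,w2px(s,[.5,.24,.05])); r1,c1=map(int,w2px(t,[.5,.24,.05]))
o=np.hstack([cv2.resize(q['img'][a-50:a+50,b-50:b+50],(400,400),interpolation=cv2.INTER_CUBIC) for q,a,b in((s,r0,c0),(t,r1,c1))])
cv2.imwrite('pics/above.png',o[:,:,::-1])
E
```

```text
clock: 13.82
tool_pos: [0.473, 0.2342, 0.1081]
eef_rot: [-0.059, 0.998, -0.001, -0.0]
contact_force: [0.1, -0.1, -5.3]
opening: 0.728
units [-0.005, 0.067, 0.701] norm mm 28.2 twist -0.03 yaw 96.74 pos [0.473, 0.2342, 0.1081] tilt [0.0009, -0.0022] t 13.82 open 0.728 F [0.1, -0.1, -5.3] M [-0.07, -0.02, -0.0] q [-0.39, 0.78, -0.26, 1.96, 0.43, 0.46, 0.72]
```

View pics/above.png

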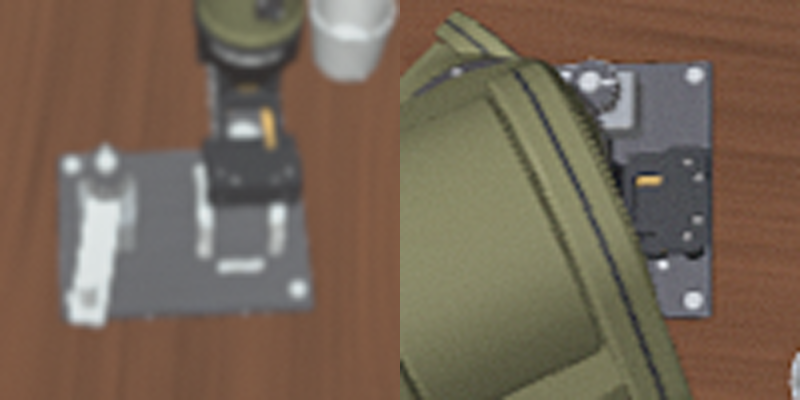

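```bash
python3 -m jog '[{"translation":[0,0.07,0.2],"twist":0,"claw":0},{"translation":[0,0,0.25],"twist":0,"claw":0},{"translation":[0,0,0.2],"twist":0,"claw":0},{"translation":[0,0,0.15],"twist":0,"claw":0},{"translation":[0,0,0.15],"twist":0,"claw":0},{"translation":[0,0,0],"twist":0,"claw":0},{"translation":[0,0,0],"twist":0,"claw":0},{"translation":[0,0,0],"twist":0,"claw":0}]' 
python3 go.py .4729 .2368 .03 96.9
```

```text
clock: 14.58
tool_pos: [0.4725, 0.2394, 0.0704]
eef_rot: [-0.06, 0.998, 0.0, 0.0]
contact_force: [-0.2, 0.2, -5.1]
opening: 0.723
units [-0.003, -0.067, 1.009] norm mm 40.5 twist -0.0 yaw 96.87 pos [0.4725, 0.2394, 0.0704] tilt [-0.0002, 0.0002] t 14.58 open 0.723 F [-0.2, 0.2, -5.1] M [0.01, -0.01, 0.0] q [-0.43, 0.84, -0.22, 1.98, 0.46, 0.37, 0.69]
```

```bash
python3 -m jog '[{"translation":[0,-0.03,0.15],"twist":0,"claw":0},{"translation":[0,-0.03,0.2],"twist":0,"claw":0},{"translation":[0,0,0.2],"twist":0,"claw":0},{"translation":[0,0,0.2],"twist":0,"claw":0},{"translation":[0,0,0.1],"twist":0,"claw":0},{"translation":[0,0,0],"twist":0,"claw":0},{"translation":[0,0,0],"twist":0,"claw":0},{"translation":[0,0,0],"twist":0,"claw":0}]' 
python3 go.py .4729 .2368 .028 96.9
```

```text
clock: 15.25
tool_pos: [0.4728, 0.2371, 0.0364]
eef_rot: [-0.06, 0.998, 0.0, 0.0]
contact_force: [-0.8, 0.1, -4.6]
opening: 0.724
units [-0.002, -0.008, 0.21] norm mm 8.4 twist -0.0 yaw 96.87 pos [0.4728, 0.2371, 0.0364] tilt [-0.0003, 0.0002] t 15.25 open 0.724 F [-0.8, 0.1, -4.6] M [0.04, 0.02, -0.01] q [-0.45, 0.9, -0.17, 1.99, 0.49, 0.29, 0.67]
```

```bash
python3 -m jog '[{"translation":[0,0,0.07],"twist":0,"claw":0},{"translation":[0,0,0.07],"twist":0,"claw":0},{"translation":[0,0,0.06],"twist":0,"claw":0},{"translation":[0,0,0],"twist":0,"claw":0},{"translation":[0,0,0],"twist":0,"claw":0},{"translation":[0,0,0],"twist":0,"claw":0}]' 
python3 go.py .4729 .2368 .028 96.9
```

```text
clock: 15.75
tool_pos: [0.4729, 0.2371, 0.029]
eef_rot: [-0.06, 0.998, 0.0, 0.0]
contact_force: [-1.5, -0.6, 6.8]
opening: 0.724
units [-0.0, -0.006, 0.025] norm mm 1.0 twist -0.0 yaw 96.88 pos [0.4729, 0.2371, 0.029] tilt [-0.0009, 0.0002] t 15.75 open 0.724 F [-1.5, -0.6, 6.8] M [-0.17, 0.29, -0.01] q [-0.45, 0.92, -0.16, 1.99, 0.49, 0.28, 0.66]
```

```bash
python3 -m jog '[{"translation":[0,0,0],"twist":0,"claw":95},{"translation":[0,0,0],"twist":0,"claw":95},{"translation":[0,0,0],"twist":0,"claw":95},{"translation":[0,0,0],"twist":0,"claw":95},{"translation":[0,0,0],"twist":0,"claw":95},{"translation":[0,0,-0.5],"twist":0,"claw":95},{"translation":[0,0,-0.8],"twist":0,"claw":95},{"translation":[0,0,-0.8],"twist":0,"claw":95},{"translation":[0,0,-0.8],"twist":0,"claw":95},{"translation":[0,0,-0.8],"twist":0,"claw":95},{"translation":[-0.5,0,-0.4],"twist":0,"claw":95},{"translation":[0,-0.9,0],"twist":0,"claw":60},{"translation":[0,-0.9,0],"twist":0,"claw":50},{"translation":[0,-0.9,0],"twist":0,"claw":40},{"translation":[0,-0.9,0],"twist":0,"claw":40},{"translation":[0,-0.9,0],"twist":0,"claw":40},{"translation":[0,0,0],"twist":0,"claw":40},{"translation":[0,0,0],"twist":0,"claw":40}]' 
python3 go.py .57 .35 .2 0
python3 - <<'E'
from m import *
s=snap('side'); t=snap('top')
for n,q in(('top',t),('side',s)):
  for l,z in(('pin',.112),('nut_top',.107),('work',.012)):
    for d in r.spot_point(l,n)[:3]: print(n,l,np.round(d['location'],1),round(d['confidence'],2),px2w(q,*d['location'],z)[:2].round(4))
r0,c0=map(int,w2px(s,[.52,.26,.05])); r1,c1=map(int,w2px(t,[.52,.26,.05])); print(r0,c0,r1,c1)
o=np.hstack([cv2.resize(q['img'][a-50:a+50,b-50:b+50],(400,400),interpolation=cv2.INTER_CUBIC) for q,a,b in((s,r0,c0),(t,r1,c1))])
cv2.imwrite('pics/seat.png',o[:,:,::-1])
E
```

```text
clock: 17.25
tool_pos: [0.5141, 0.0576, 0.1921]
eef_rot: [-0.057, 0.998, -0.001, -0.0]
contact_force: [0.0, 1.3, -0.3]
opening: 0.443
units [-2.221, 7.103, -0.208] norm mm 297.8 twist -13.91 yaw 96.54 pos [0.5141, 0.0576, 0.1921] tilt [0.0006, -0.0012] t 17.25 open 0.443 F [0.0, 1.3, -0.3] M [0.1, -0.0, -0.02] q [0.04, 0.64, -0.39, 1.93, 0.39, 0.65, 1.09]
top pin [198.5 157.4] 0.56 [0.5745 0.3534]
top nut_top [202.2 192.7] 0.69 [0.5749 0.252 ]
top work [231.6 396.5] 0.76 [ 0.5663 -0.3638]
top work [241.7 197. ] 0.73 [0.4743 0.2431]
top work [303.9 383.8] 0.67 [ 0.3453 -0.3336]
side pin [311.1 261.2] 0.78 [0.5817 0.3544]
side nut_top [281.7 272.1] 0.68 [0.5587 0.2464]
side nut_top [300.8 282.5] 0.61 [0.5217 0.3117]
side work [169.2 280.9] 0.65 [ 0.5749 -0.3483]
side work [297.1 295.1] 0.61 [0.4853 0.2377]
side work [176.4 336.7] 0.56 [ 0.3524 -0.3257]
296 284 224 191
```

View pics/seat.png

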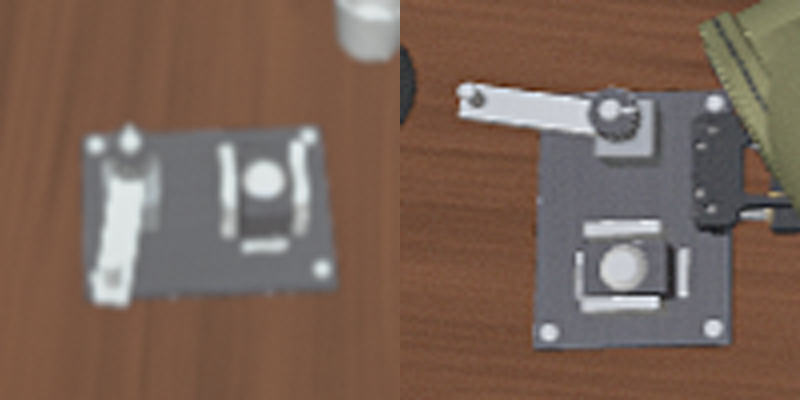

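```bash
python3 -m jog '[{"translation":[0,0,-0.1],"twist":1,"claw":40},{"translation":[0,0,0],"twist":1,"claw":40},{"translation":[0,0,0],"twist":1,"claw":40},{"translation":[0,0,0],"twist":1,"claw":40},{"translation":[0,0,0],"twist":1,"claw":40},{"translation":[0,0,0],"twist":1,"claw":40},{"translation":[0,0,0],"twist":1,"claw":40},{"translation":[0,0,0],"twist":1,"claw":40},{"translation":[0,0,0],"twist":1,"claw":40},{"translation":[0,0,0],"twist":1,"claw":40},{"translation":[0,0,0],"twist":1,"claw":40},{"translation":[0,0,0],"twist":1,"claw":40},{"translation":[0,0,0],"twist":1,"claw":40},{"translation":[0,0,0],"twist":1,"claw":40},{"translation":[0,0,0],"twist":1,"claw":40},{"translation":[0,0,0],"twist":1,"claw":40},{"translation":[0,0,0],"twist":0.15,"claw":40}]' >/dev/null
python3 -m jog '[{"translation":[0.8,0.2,0],"twist":0,"claw":40},{"translation":[0.8,0.2,0],"twist":0,"claw":40},{"translation":[0.8,0.2,0],"twist":0,"claw":40},{"translation":[0.8,0.2,0],"twist":0,"claw":40},{"translation":[0.8,0.2,0],"twist":0,"claw":40},{"translation":[0.8,0.2,0],"twist":0,"claw":40},{"translation":[0.8,0.2,0],"twist":0,"claw":40},{"translation":[0.8,0.2,0],"twist":0,"claw":40},{"translation":[0.8,0.2,0],"twist":0,"claw":40},{"translation":[0,0,0],"twist":0,"claw":40},{"translation":[0,0,0],"twist":0,"claw":40},{"translation":[0,0,0],"twist":0,"claw":40}]' >/dev/null
python3 go.py .578 .3545 .12 -0.5
```

```text
units [0.171, -0.194, 1.897] norm mm 76.6 twist 0.09 yaw 0.04 pos [0.5858, 0.3478, 0.1959] tilt [-0.0015, -0.0008] t 20.07 open 0.4 F [0.3, -0.1, -1.0] M [-0.09, 0.04, 0.08] q [-0.69, 0.82, 0.16, 1.43, -0.15, 0.91, -0.48]
```

Lower around the pin (tips at z ≈ 0.090), then close loosely.

```bash
python3 -m jog '[{"translation":[0.17,-0.19,0.4],"twist":0,"claw":40},{"translation":[0,0,0.5],"twist":0,"claw":40},{"translation":[0,0,0.5],"twist":0,"claw":40},{"translation":[0,0,0.35],"twist":0,"claw":40},{"translation":[0,0,0],"twist":0,"claw":40},{"translation":[0,0,0],"twist":0,"claw":40},{"translation":[0,0,0],"twist":0,"claw":40}]' 
python3 go.py .578 .3545 .09 -0.5
python3 - <<'E'
from h import *
s=snap('side'); 
r0,c0=map(int,w2px(s,[.57,.33,.08]))
cv2.imwrite('pics/pin.png',cv2.resize(s['img'][r0-40:r0+40,c0-40:c0+40],(480,480),interpolation=cv2.INTER_CUBIC)[:,:,::-1])
E
```

```text
clock: 20.65
tool_pos: [0.5795, 0.3545, 0.1276]
eef_rot: [0.708, 0.707, 0.001, 0.0]
contact_force: [0.0, 0.5, 0.6]
opening: 0.398
units [-0.0, -0.04, 0.939] norm mm 37.6 twist 0.07 yaw -0.1 pos [0.5795, 0.3545, 0.1276] tilt [0.0003, 0.0015] t 20.65 open 0.398 F [0.0, 0.5, 0.6] M [-0.04, 0.03, 0.02] q [-0.69, 0.9, 0.15, 1.49, -0.17, 0.77, -0.48]
```

View pics/pin.png

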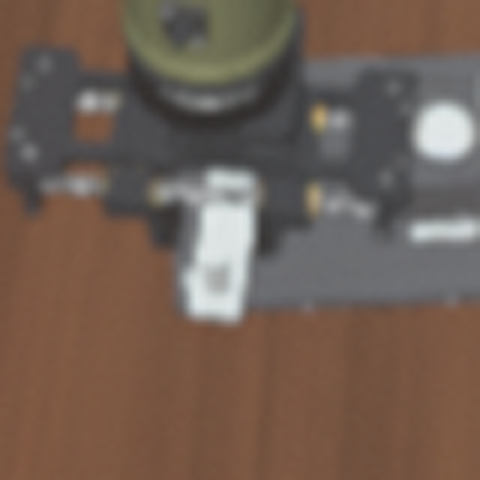

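Run:
```python
from h import *
s=snap('side'); t=snap('top')
r0,c0=map(int,w2px(s,[.57,.33,.08]))
f=lambda p:[((c0:=0) or 0)] 
for n,p in [('tcp',[.5795,.3545,.1276]),('pintop',[.578,.3545,.112]),('pinbase',[.578,.3545,.081]),('stripend',[.578,.3685,.081])]:
    a,b=w2px(s,p); r0,c0=map(int,w2px(s,[.57,.33,.08])); print(n,'crop col,row',round((b-c0+40)*6),round((a-r0+40)*6))
for q,n in((s,'side'),(t,'top')):
  for d in r.spot_point('pin',n): a,b=d['location']; print(n,d,px2w(q,a,b,.112)[:2].round(4), round((b-c0+40)*6),round((a-r0+40)*6))
```

```text
tcp crop col,row 215 237
pintop crop col,row 219 253
pinbase crop col,row 220 285
stripend crop col,row 217 310
side {'location': [312.4, 257.3], 'confidence': 0.43} [0.5927 0.3597] 188 260
top {'location': [198.3, 158.0], 'confidence': 0.57} [0.5753 0.3518] -408 -424
top {'location': [173.1, 292.7], 'confidence': 0.43} [ 0.6897 -0.0273] 400 -575
```

```bash
python3 -m jog '[{"translation":[0,-0.04,0.3],"twist":0,"claw":40},{"translation":[0,0,0.3],"twist":0,"claw":40},{"translation":[0,0,0.2],"twist":0,"claw":40},{"translation":[0,0,0.07],"twist":0,"claw":40},{"translation":[0,0,0],"twist":0,"claw":20},{"translation":[0,0,0],"twist":0,"claw":20},{"translation":[0,0,0],"twist":0,"claw":20},{"translation":[0,0,0],"twist":0,"claw":20},{"translation":[0,0,0],"twist":0,"claw":20}]' 5
python3 go.py .578 .3545 .09 -0.5
```

```text
clock: 21.65
tool_pos: [0.5775, 0.3555, 0.092]
eef_rot: [0.707, 0.707, 0.001, 0.0]
contact_force: [0.6, 0.5, 0.6]
opening: 0.2
units [-0.024, 0.011, 0.051] norm mm 2.3 twist 0.08 yaw -0.04 pos [0.5775, 0.3555, 0.092] tilt [0.0006, 0.0012] t 21.65 open 0.2 F [0.6, 0.5, 0.6] M [-0.07, -0.05, -0.02] q [-0.69, 0.94, 0.14, 1.51, -0.17, 0.7, -0.48]
```

```bash
python3 -m jog '[{"translation":[-0.014,-0.275,0],"twist":-1,"claw":20},{"translation":[-0.014,-0.275,0],"twist":-1,"claw":20},{"translation":[-0.014,-0.275,0],"twist":-1,"claw":20},{"translation":[-0.014,-0.275,0],"twist":-1,"claw":20},{"translation":[-0.014,-0.275,0],"twist":-1,"claw":20},{"translation":[-0.014,-0.275,0],"twist":-1,"claw":20},{"translation":[-0.014,-0.275,0],"twist":-1,"claw":20},{"translation":[-0.014,-0.275,0],"twist":-1,"claw":20},{"translation":[0,0,0],"twist":0,"claw":20},{"translation":[0,0,0],"twist":0,"claw":20}]'
python3 - <<'E'
from go import *
st=r.get_state(); d=np.array(st['tool_pos'])[:2]-[.577,.2497]; print('r',np.linalg.norm(d),'ang',np.degrees(np.arctan2(d[1],d[0]))); go(.577,.2497,.09,47.5)
s=snap('side')
for d in r.spot_point('pin','side'): print(d,px2w(s,*d['location'],.112)[:2].round(4))
E
```

```text
clock: 22.48
tool_pos: [0.4991, 0.3206, 0.092]
eef_rot: [0.36, 0.933, 0.0, 0.0]
contact_force: [-0.2, 0.6, -0.0]
opening: 0.2
r 0.1053438962116299 ang 137.70611874115735
units [-2.634, -0.003, 0.05] norm mm 105.4 twist 0.05 yaw 47.77 pos [0.4991, 0.3206, 0.092] tilt [0.0, 0.0006] t 22.48 open 0.2 F [-0.2, 0.6, -0.0] M [-0.05, -0.0, 0.01] q [-0.6, 0.85, -0.08, 1.78, 0.12, 0.52, 0.07]
{'location': [279.6, 270.5], 'confidence': 0.61} [0.564  0.2423]
{'location': [305.2, 289.1], 'confidence': 0.42} [0.5009 0.3282]
```

```bash
python3 -m jog '[{"translation":[-0.014,-0.275,0],"twist":-1,"claw":20},{"translation":[-0.014,-0.275,0],"twist":-1,"claw":20},{"translation":[-0.014,-0.275,0],"twist":-1,"claw":20},{"translation":[-0.014,-0.275,0],"twist":-1,"claw":20},{"translation":[-0.014,-0.275,0],"twist":-1,"claw":20},{"translation":[-0.014,-0.275,0],"twist":-1,"claw":20},{"translation":[-0.014,-0.275,0],"twist":-1,"claw":20},{"translation":[-0.014,-0.275,0],"twist":-1,"claw":20},{"translation":[0,0,0],"twist":0,"claw":20},{"translation":[0,0,0],"twist":0,"claw":20}]' 
python3 -m jog '[{"translation":[0,-0.05,0],"twist":0,"claw":20},{"translation":[0,-0.05,0],"twist":0,"claw":20},{"translation":[0,0,0],"twist":0,"claw":20},{"translation":[0,0,0],"twist":0,"claw":20}]'
python3 - <<'E'
from go import *
st=r.get_state(); d=np.array(st['tool_pos'])[:2]-[.577,.2497]; print('r',np.linalg.norm(d),'ang',np.degrees(np.arctan2(d[1],d[0]))); go(.577,.2497,.09,97)
E
```

```text
clock: 23.42
tool_pos: [0.4729, 0.2394, 0.0915]
eef_rot: [-0.049, 0.999, 0.0, 0.0]
contact_force: [-0.3, -0.0, 0.1]
opening: 0.198
clock: 23.75
tool_pos: [0.4726, 0.2359, 0.0916]
eef_rot: [-0.052, 0.999, 0.0, 0.0]
contact_force: [-0.1, 0.2, 0.2]
opening: 0.199
r 0.10527859830448698 ang -172.46449806968874
units [-2.631, 0.073, 0.04] norm mm 105.3 twist -0.18 yaw 95.94 pos [0.4726, 0.2359, 0.0916] tilt [-0.0004, 0.0003] t 23.75 open 0.199 F [-0.1, 0.2, 0.2] M [0.03, 0.03, -0.01] q [-0.39, 0.81, -0.27, 1.97, 0.48, 0.43, 0.65]
```

Continue nudging towards −y until the stop's reaction shows.

```bash
python3 -m jog '[{"translation":[0,-0.05,0],"twist":0,"claw":20},{"translation":[0,-0.05,0],"twist":0,"claw":20},{"translation":[0,0,0],"twist":0,"claw":20},{"translation":[0,0,0],"twist":0,"claw":20},{"translation":[0,0,0],"twist":0,"claw":20}]' 
python3 -m jog '[{"translation":[0,-0.04,0],"twist":0,"claw":20},{"translation":[0,0,0],"twist":0,"claw":20},{"translation":[0,0,0],"twist":0,"claw":20},{"translation":[0,0,0],"twist":0,"claw":20}]'
```

```text
clock: 24.17
tool_pos: [0.4729, 0.2326, 0.0916]
eef_rot: [-0.052, 0.999, 0.001, 0.0]
contact_force: [-1.7, 3.5, -0.1]
opening: 0.199
clock: 24.5
tool_pos: [0.473, 0.2315, 0.0917]
eef_rot: [-0.053, 0.999, 0.001, 0.0]
contact_force: [-1.3, 5.7, -0.6]
opening: 0.199
```

```bash
python3 -m jog '[{"translation":[0,0.06,0],"twist":0,"claw":20},{"translation":[0,0,0],"twist":0,"claw":40},{"translation":[0,0,0],"twist":0,"claw":40},{"translation":[0,0,0],"twist":0,"claw":40},{"translation":[0,0,-0.4],"twist":0,"claw":40},{"translation":[0,0,-0.7],"twist":0,"claw":40},{"translation":[0,0,-0.7],"twist":0,"claw":40},{"translation":[0,0,-0.2],"twist":0,"claw":60},{"translation":[0,0,0],"twist":0,"claw":60},{"translation":[0,0,0],"twist":0,"claw":60}]' 
python3 go.py .577 .2497 .16 96
python3 - <<'E'
from m import *
s=snap('side'); t=snap('top')
for n,q in(('top',t),('side',s)):
  for l,z in(('pin',.112),('nut_top',.107)):
    for d in r.spot_point(l,n)[:3]: print(n,l,np.round(d['location'],1),round(d['confidence'],2),px2w(q,*d['location'],z)[:2].round(4))
r0,c0=map(int,w2px(s,[.52,.26,.05])); r1,c1=map(int,w2px(t,[.52,.26,.05]))
o=np.hstack([cv2.resize(q['img'][a-50:a+50,b-50:b+50],(400,400),interpolation=cv2.INTER_CUBIC) for q,a,b in((s,r0,c0),(t,r1,c1))])
cv2.imwrite('pics/closed.png',o[:,:,::-1])
E
```

```text
clock: 25.33
tool_pos: [0.4729, 0.2311, 0.1712]
eef_rot: [-0.051, 0.999, -0.001, -0.0]
contact_force: [-0.4, -0.6, -0.1]
opening: 0.592
units [-2.637, 0.194, 0.279] norm mm 106.3 twist -0.02 yaw 95.9 pos [0.4729, 0.2311, 0.1712] tilt [0.0001, -0.0011] t 25.33 open 0.592 F [-0.4, -0.6, -0.1] M [0.03, 0.01, 0.02] q [-0.32, 0.68, -0.37, 1.92, 0.41, 0.61, 0.73]
top nut_top [201. 193.] 0.55 [0.5785 0.2516]
side pin [280.5 297.9] 0.71 [0.4793 0.239 ]
side nut_top [285.1 269. ] 0.52 [0.5672 0.2594]
```

View pics/closed.png

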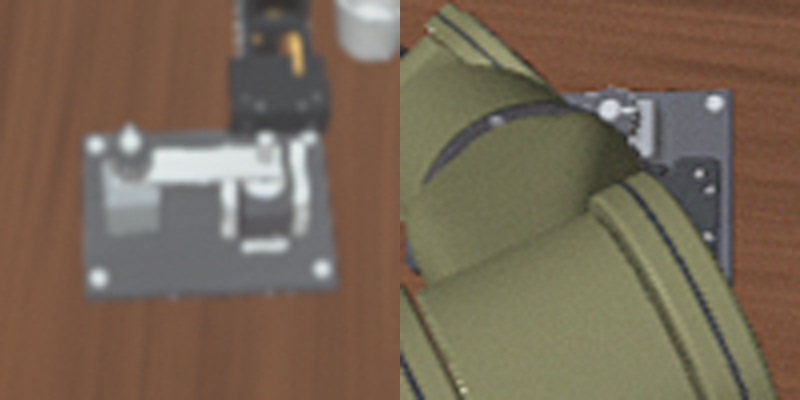

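```bash
python3 -m jog '[{"translation":[-0.66,0.05,0],"twist":0,"claw":70},{"translation":[-0.66,0.05,0],"twist":0,"claw":70},{"translation":[-0.66,0.05,0],"twist":0,"claw":70},{"translation":[-0.66,0.05,0],"twist":0,"claw":70},{"translation":[0,0,0],"twist":-1,"claw":70},{"translation":[0,0,0],"twist":-1,"claw":70},{"translation":[0,0,0],"twist":-1,"claw":70},{"translation":[0,0,0],"twist":-1,"claw":70},{"translation":[0,0,0],"twist":-1,"claw":70},{"translation":[0,0,0],"twist":-1,"claw":70},{"translation":[0,0,0],"twist":-1,"claw":70},{"translation":[0,0,0],"twist":-1,"claw":70},{"translation":[0,0,0],"twist":-1,"claw":70},{"translation":[0,0,0],"twist":-1,"claw":70},{"translation":[0,0,0],"twist":-1,"claw":70},{"translation":[0,0,0],"twist":-1,"claw":70},{"translation":[0,0,0],"twist":-1,"claw":70},{"translation":[0,0,0],"twist":-1,"claw":70},{"translation":[0,0,0],"twist":-1,"claw":70},{"translation":[0,0,0],"twist":0,"claw":70}]' 
python3 go.py .577 .250 .09 186
```

```text
clock: 27.3
tool_pos: [0.5768, 0.2508, 0.1705]
eef_rot: [0.744, -0.668, -0.0, 0.001]
contact_force: [0.4, 0.6, -1.5]
opening: 0.702
units [0.02, -0.006, 2.013] norm mm 80.5 twist 0.02 yaw -173.9 pos [0.5768, 0.2508, 0.1705] tilt [0.0001, 0.0015] t 27.3 open 0.702 F [0.4, 0.6, -1.5] M [0.03, 0.09, 0.01] q [-0.07, 0.89, -0.81, 1.6, 0.74, 0.99, 2.13]
```

```bash
python3 -m jog '[{"translation":[0.02,0,0.5],"twist":0,"claw":70},{"translation":[0,0,0.5],"twist":0,"claw":70},{"translation":[0,0,0.5],"twist":0,"claw":70},{"translation":[0,0,0.4],"twist":0,"claw":70},{"translation":[0,0,0.15],"twist":0,"claw":70},{"translation":[0,0,0],"twist":0,"claw":70},{"translation":[0,0,0],"twist":0,"claw":70}]' 
python3 -m jog '[{"translation":[0,0,0],"twist":0,"claw":0},{"translation":[0,0,0],"twist":0,"claw":0},{"translation":[0,0,0],"twist":0,"claw":0},{"translation":[0,0,0],"twist":0,"claw":0},{"translation":[0,0,0],"twist":0,"claw":0},{"translation":[0,0,0],"twist":0,"claw":0}]' 20
python3 go.py .577 .250 .09 186
```

```text
clock: 27.88
tool_pos: [0.5772, 0.2507, 0.0897]
eef_rot: [0.743, -0.67, -0.0, -0.0]
contact_force: [1.0, 0.9, -0.3]
opening: 0.704
clock: 28.38
tool_pos: [0.5766, 0.2505, 0.0902]
eef_rot: [0.743, -0.669, -0.0, 0.0]
contact_force: [-2.6, -1.4, 6.7]
opening: 0.397
units [0.013, -0.008, 0.005] norm mm 0.6 twist -0.0 yaw -174.02 pos [0.5766, 0.2505, 0.0902] tilt [-0.0, 0.0003] t 28.38 open 0.397 F [-2.6, -1.4, 6.7] M [-0.18, 0.7, 0.0] q [-0.1, 0.99, -0.74, 1.65, 0.84, 0.85, 2.05]
```

```bash
python3 -m jog '[{"translation":[0,0,0.005],"twist":0.7,"claw":0},{"translation":[0,0,0.005],"twist":1,"claw":0},{"translation":[0,0,0.005],"twist":1,"claw":0},{"translation":[0,0,0.005],"twist":1,"claw":0},{"translation":[0,0,0.005],"twist":1,"claw":0},{"translation":[0,0,0.005],"twist":1,"claw":0},{"translation":[0,0,0.005],"twist":1,"claw":0},{"translation":[0,0,0.005],"twist":1,"claw":0},{"translation":[0,0,0.005],"twist":1,"claw":0},{"translation":[0,0,0.005],"twist":1,"claw":0},{"translation":[0,0,0],"twist":0,"claw":0},{"translation":[0,0,0],"twist":0,"claw":0}]' 
python3 go.py .577 .250 .09 186
python3 -m jog '[{"translation":[0,0,0.005],"twist":1,"claw":0},{"translation":[0,0,0.005],"twist":1,"claw":0},{"translation":[0,0,0.005],"twist":1,"claw":0},{"translation":[0,0,0.005],"twist":1,"claw":0},{"translation":[0,0,0.005],"twist":1,"claw":0},{"translation":[0,0,0.005],"twist":1,"claw":0},{"translation":[0,0,0.005],"twist":1,"claw":0},{"translation":[0,0,0.005],"twist":1,"claw":0},{"translation":[0,0,0],"twist":0,"claw":0},{"translation":[0,0,0],"twist":0,"claw":0}]' 
python3 go.py .577 .250 .09 186
```

```text
clock: 29.38
tool_pos: [0.5765, 0.2505, 0.0881]
eef_rot: [-0.325, 0.946, -0.0, -0.0]
contact_force: [-3.3, -1.0, 7.8]
opening: 0.405
units [-0.002, -0.017, -0.047] norm mm 2.0 twist -9.69 yaw 127.88 pos [0.5765, 0.2505, 0.0881] tilt [0.0006, -0.0001] t 29.38 open 0.405 F [-3.3, -1.0, 7.8] M [-0.16, 0.77, -0.04] q [-0.22, 0.93, -0.49, 1.65, 0.61, 0.72, 1.22]
clock: 30.22
tool_pos: [0.5766, 0.2506, 0.0865]
eef_rot: [0.088, 0.996, -0.0, -0.0]
contact_force: [-3.4, -1.1, 6.5]
opening: 0.405
units [-0.012, -0.012, -0.088] norm mm 3.6 twist 12.32 yaw 79.89 pos [0.5766, 0.2506, 0.0865] tilt [0.0005, -0.0004] t 30.22 open 0.405 F [-3.4, -1.1, 6.5] M [-0.18, 0.66, -0.1] q [-0.34, 0.9, -0.27, 1.66, 0.36, 0.63, 0.59]
```

```bash
python3 -m jog '[{"translation":[0,0,0.005],"twist":1,"claw":0},{"translation":[0,0,0.005],"twist":1,"claw":0},{"translation":[0,0,0.005],"twist":1,"claw":0},{"translation":[0,0,0.005],"twist":1,"claw":0},{"translation":[0,0,0.005],"twist":1,"claw":0},{"translation":[0,0,0.005],"twist":1,"claw":0},{"translation":[0,0,0.005],"twist":1,"claw":0},{"translation":[0,0,0.005],"twist":1,"claw":0},{"translation":[0,0,0],"twist":0,"claw":0},{"translation":[0,0,0],"twist":0,"claw":0}]' 
python3 go.py .577 .250 .09 186
```

```text
clock: 31.05
tool_pos: [0.5767, 0.2506, 0.0848]
eef_rot: [0.486, 0.874, -0.0, -0.0]
contact_force: [-2.0, 0.0, 6.2]
opening: 0.403
units [-0.017, -0.001, -0.13] norm mm 5.2 twist 4.32 yaw 31.9 pos [0.5767, 0.2506, 0.0848] tilt [0.0002, -0.0006] t 31.05 open 0.403 F [-2.0, 0.0, 6.2] M [-0.21, 0.64, -0.07] q [-0.46, 0.89, -0.05, 1.67, 0.07, 0.58, 0.01]
```

```bash
python3 -m jog '[{"translation":[0,0,0.005],"twist":1,"claw":0},{"translation":[0,0,0.005],"twist":1,"claw":0},{"translation":[0,0,0.005],"twist":1,"claw":0},{"translation":[0,0,0],"twist":0,"claw":0},{"translation":[0,0,0],"twist":0,"claw":0}]' 
python3 go.py .577 .250 .09 186
```

```text
clock: 31.47
tool_pos: [0.5769, 0.2504, 0.0844]
eef_rot: [0.616, 0.788, -0.0, 0.0]
contact_force: [-1.9, -1.8, 6.6]
opening: 0.399
units [-0.011, 0.001, -0.141] norm mm 5.7 twist 1.33 yaw 13.97 pos [0.5769, 0.2504, 0.0844] tilt [-0.0004, -0.0004] t 31.47 open 0.399 F [-1.9, -1.8, 6.6] M [-0.27, 0.66, 0.21] q [-0.5, 0.9, 0.03, 1.67, -0.04, 0.58, -0.2]
```

```bash
python3 -m jog '[{"translation":[0,0,0.003],"twist":0.5,"claw":0},{"translation":[0,0,0.003],"twist":0.5,"claw":0},{"translation":[0,0,0],"twist":0,"claw":0},{"translation":[0,0,0],"twist":0,"claw":0}]' 
python3 go.py .577 .250 .09 186
python3 -m jog '[{"translation":[0,0,0.003],"twist":0.5,"claw":0},{"translation":[0,0,0.003],"twist":0.5,"claw":0},{"translation":[0,0,0],"twist":0,"claw":0},{"translation":[0,0,0],"twist":0,"claw":0}]' 
python3 go.py .577 .250 .09 186
```

```text
clock: 31.8
tool_pos: [0.5769, 0.2502, 0.0842]
eef_rot: [0.656, 0.755, -0.0, 0.0]
contact_force: [-3.0, -1.3, 7.5]
opening: 0.405
units [-0.005, 0.002, -0.145] norm mm 5.8 twist 0.33 yaw 8.0 pos [0.5769, 0.2502, 0.0842] tilt [-0.0005, -0.0004] t 31.8 open 0.405 F [-3.0, -1.3, 7.5] M [-0.35, 0.6, 0.39] q [-0.51, 0.9, 0.06, 1.67, -0.08, 0.58, -0.27]
clock: 32.13
tool_pos: [0.5768, 0.2503, 0.084]
eef_rot: [0.695, 0.719, -0.0, -0.0]
contact_force: [-3.1, -2.0, 8.7]
opening: 0.4
units [-0.008, 0.003, -0.149] norm mm 6.0 twist -0.67 yaw 1.98 pos [0.5768, 0.2503, 0.084] tilt [-0.0003, -0.0004] t 32.13 open 0.4 F [-3.1, -2.0, 8.7] M [-0.33, 0.72, 0.26] q [-0.53, 0.9, 0.08, 1.67, -0.12, 0.58, -0.34]
```

```bash
python3 -m jog '[{"translation":[0,0,0],"twist":0,"claw":0},{"translation":[0,0,0],"twist":0,"claw":0},{"translation":[0,0,0],"twist":0.5,"claw":0},{"translation":[0,0,0],"twist":0.5,"claw":0},{"translation":[0,0,0],"twist":0,"claw":0},{"translation":[0,0,0],"twist":0,"claw":0}]' 40 
python3 go.py .577 .250 .09 186
python3 -m jog '[{"translation":[0,0,0],"twist":0.5,"claw":0},{"translation":[0,0,0],"twist":0,"claw":0},{"translation":[0,0,0],"twist":0,"claw":0}]'
python3 go.py .577 .250 .09 186
```

```text
clock: 32.63
tool_pos: [0.5769, 0.2514, 0.084]
eef_rot: [0.73, 0.683, 0.0, -0.0]
contact_force: [-2.5, 0.5, 6.9]
opening: 0.402
units [-0.034, 0.005, -0.149] norm mm 6.1 twist -1.64 yaw -3.83 pos [0.5769, 0.2514, 0.084] tilt [0.0006, 0.0001] t 32.63 open 0.402 F [-2.5, 0.5, 6.9] M [-0.07, 0.62, 0.98] q [-0.54, 0.9, 0.11, 1.67, -0.16, 0.58, -0.41]
clock: 32.88
tool_pos: [0.577, 0.2518, 0.084]
eef_rot: [0.748, 0.664, 0.001, -0.0]
contact_force: [-1.5, 0.7, 7.3]
opening: 0.4
units [-0.044, 0.005, -0.15] norm mm 6.2 twist -2.14 yaw -6.81 pos [0.577, 0.2518, 0.084] tilt [0.0012, 0.0002] t 32.88 open 0.4 F [-1.5, 0.7, 7.3] M [0.01, 0.58, 0.92] q [-0.55, 0.9, 0.12, 1.67, -0.18, 0.58, -0.45]
```

```bash
python3 -m jog '[{"translation":[0,0,0],"twist":0,"claw":70},{"translation":[0,0,0],"twist":0,"claw":70},{"translation":[0,0,0],"twist":0,"claw":70},{"translation":[0,0,0],"twist":0,"claw":70},{"translation":[0,0,-0.4],"twist":0,"claw":70},{"translation":[0,0,-0.7],"twist":0,"claw":70},{"translation":[0,0,-0.8],"twist":0,"claw":70},{"translation":[0,0,-0.8],"twist":0,"claw":70},{"translation":[0,-0.8,-0.5],"twist":0,"claw":70},{"translation":[-0.9,0,0],"twist":0,"claw":70},{"translation":[-0.9,0,0],"twist":0,"claw":70},{"translation":[-0.9,0,0],"twist":0,"claw":70},{"translation":[-0.9,0,0],"twist":0,"claw":70},{"translation":[-0.9,0,0],"twist":0,"claw":70},{"translation":[-0.9,0,0],"twist":0,"claw":70},{"translation":[0,0,0],"twist":0,"claw":70},{"translation":[0,0,0],"twist":0,"claw":70},{"translation":[0,0,0],"twist":0,"claw":70}]'
python3 - <<'E'
from h import *
s=snap('side'); t=snap('top')
for n,q in(('top',t),('side',s)):
  for l,z in(('pin',.106),('nut_top',.102)):
    for d in r.spot_point(l,n)[:2]: print(n,l,np.round(d['location'],1),round(d['confidence'],2),px2w(q,*d['location'],z)[:2].round(4))
r0,c0=map(int,w2px(s,[.52,.26,.05])); r1,c1=map(int,w2px(t,[.52,.26,.05]))
o=np.hstack([cv2.resize(q['img'][a-50:a+50,b-50:b+50],(400,400),interpolation=cv2.INTER_CUBIC) for q,a,b in((s,r0,c0),(t,r1,c1))])
cv2.imwrite('pics/final.png',o[:,:,::-1])
E
```

```text
clock: 34.38
tool_pos: [0.5184, 0.0407, 0.2112]
eef_rot: [0.75, 0.661, 0.0, -0.0]
contact_force: [0.3, 0.8, -0.4]
opening: 0.7
top pin [242.6 190.8] 0.74 [0.4582 0.2405]
top nut_top [202.  195.7] 0.67 [0.5775 0.2446]
top nut_top [241.3 197.2] 0.16 [0.4642 0.2239]
side pin [284.4 298.8] 0.49 [0.4758 0.2491]
side pin [268.1 206.2] 0.47 [0.7704 0.2113]
side nut_top [284.1 269.9] 0.67 [0.565  0.2524]
```

View pics/final.png

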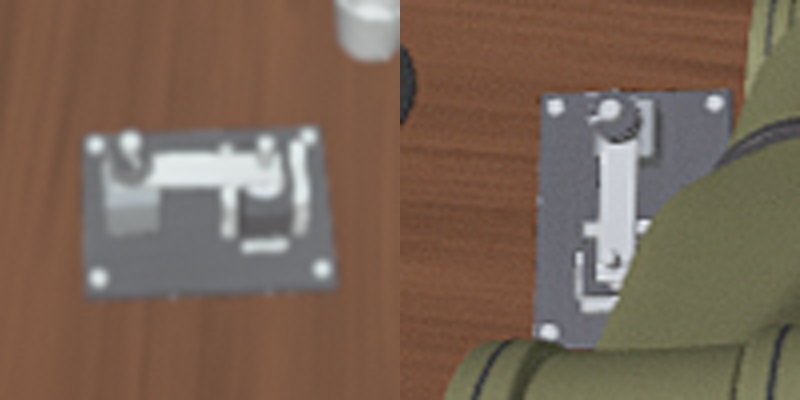

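The strap is closed over the piece, pin at about (612,262) in the right half. It sits lower than before, and the robot is clear of the jig. Handing in.

```bash
python3 -c "
from plant import r
print(r.finish_job())"
```

```text
the job is handed in; nothing more can be done
None
```

I handed the job in after about 34 s of the 72 s allowed; no verdict was reported.

**What I did:**
- I took the padded steel piece from the middle of the trough by its long sides and set it upright on the bare bench.
- I gripped it again by its ends and lowered it into the channel.
- I swung the strap over it by the pin and turned the nut clockwise.

**Last checks:**
- **Seating:** the tool height when I let go put the piece's underside at about 12 mm, and the picture shows it between the lips.
- **Strap:** the stop pushed back with about 6 N. The finger position there puts the strap about 0.03 rad from where I expected the closed stop, within the 0.1 rad limit.
- **Nut:** it turned about 3.0 rad, which fits the stated starting range. At 20 N grip the fingers then slipped, and at 40 N the nut resisted about 1 N m, so I took it as tight. I had no direct reading of the nut angle or the foot force.
- **Clear of everything:** the robot ended well clear of the jig. I did not measure the other objects again at the end, but no unexpected contact forces appeared.

**Disagreements:** the last network readings of the pin and nut were up to about 15 mm off from each other and from the geometry. I relied on the contact forces and pictures instead.

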